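Swing the radio's hold-down strap over its second bolt

TASK

The radio set sits in its mounting tray, but the steel hold-down strap is swung aside on its loose pivot bolt. Swing it back across the top of the radio until its slot drops over the free bolt on the opposite pillar and the strap lies flat on the radio, then let go. Leave the mouse, the spectacles case and the hand microphone where they are.

Things in the scene. Friction and masses are not known exactly. Their poses are not given: they have to be found in the camera images.
- tray: Fixed dark steel tray, 200 (x) x 200 (y) x 4 mm, with a black radio, 180 (x) x 128 (y) mm, its top 50 mm above the desk; a knob on the radio's front reaches out to x = -108 mm. Origin on the desk under the middle of the tray; z up. Pillars at y = -76 (pivot bolt) and y = +76 mm (free bolt), 50 (x) x 20 (y) mm, are as high as the radio.
- far_pillar (a point): Middle of the top of the +y pillar, 50 mm above the desk; axes as the tray. The free bolt, an upright headless stud 8 mm thick, rises 14 mm from this top. It sits in an adjusting slot along x: it stands anywhere from 11 mm to the -x side to 11 mm to the +x side of this point (at the same y), differently each time and not reported: see it or feel for it.
- pivot (a point): Axis of the pivot bolt at its pillar's top, 50 mm above the desk; axes as the tray. Shank 8 mm thick, 20 mm tall. A fixed 20 mm washer, underside 9.5 mm above the pillar, and a nut keep the strap captive; the 4 mm strap is loose below it: it swings freely, and its slot end can be raised 20 mm without binding.
- strap: Loose steel strap, 200 x 44 x 4 mm, 0.24 to 0.39 kg. Origin at its underside in the middle of its 11 mm pivot hole (about 1.5 mm play on the bolt); y runs along it to the free end, z up. It reaches from 16 mm behind the origin to 184 mm ahead. Starts lying on the radio, swung 30 to 48 degrees anticlockwise (seen from above) from the tray's y; it must come back to about 0.
- strap_slot (a point): Middle of the strap's slot at the underside, 152 mm along the strap's y from its origin; axes as the strap. The slot goes right through, 10.5 mm wide across the strap and 27 mm long along it, closed all round.
- strap_tab (a point): Middle of the upturned steel tab at the strap's free end, the place to grip: 180 mm along the strap's y from its origin and 22 mm above its underside; axes as the strap. The tab is 32 mm wide (strap's x) and 8 mm thick (strap's y), and rises to 40 mm above the underside.
- mouse: Black computer mouse, 95 x 56 x 33 mm, bystander; origin under its middle.
- case: Grey spectacles case, 150 x 60 x 42 mm, bystander; origin under its middle.
- handmic: Black hand microphone, 93 x 55 x 26 mm, bystander; origin under its middle.
Not all that is in view belongs to the job. Leave any pink or yellow look-alike of the strap alone.

How it is judged (in metres and radians):
At the end, for the whole second after the job is handed in: The strap lies flat across the radio (tilt under 2 degrees) with the free bolt standing through its slot: the slot's underside within 4 mm of the pillar's top, above the +y pillar, and within 13.8 mm of the tray's middle line along x; the strap is at rest and let go (z of strap_slot in the frame of tray between 0.045 and 0.054 m and x of strap_slot in the frame of tray between -0.0138 and 0.0138 m and y of strap_slot in the frame of tray above 0.06 m and angle between strap_slot's own z axis and vertical below 0.035 rad and linear speed of strap below 0.01 m/s and angular speed of strap below 0.1 rad/s); the robot touches nothing.
It fails at once if the computer mouse is shoved more than 15 mm (distance of mouse from where it was at the start of the episode above 0.015 m).
It fails at once if the spectacles case is shoved more than 15 mm (distance of case from where it was at the start of the episode above 0.015 m).
It fails at once if the hand microphone is shoved more than 15 mm (distance of handmic from where it was at the start of the episode above 0.015 m).
It also fails if it takes over 51 s, if anything falls off the work surface, if the arm or the gripper's body presses on something with over 40 N, if the wrist force passes 120 N, or if a joint passes its speed limit or range.

ROBOT

A 6-joint arm with a two-finger parallel gripper is mounted at the origin on the work surface. World frame = base frame: x ahead of the robot, y to its left, z up, the work surface at z = 0. Lengths are in mm, angles in rad, forces in N, time in s.
With the tool pointing down it reaches from about 275 to 975 mm from the base axis. Payload 8.4 kg.
Tool frame: the origin (TCP) lies at the very end of the fingers, on their centre line; the grasp point (between the pads) lies 19 mm behind it; z points along the fingers, y is the line along which they close (so a half turn about z gives the same grasp; the last joint's range is limited). The gripper opens to 92 mm and grips with 3 to 60 N. Pads are 20 mm wide; open, the fingers measure 128 mm over their backs; the gripper's body (75 mm by 189 mm) begins 69 mm behind the grasp point.
Start: joints at [1.13, 0.353, 1.633, -0, 1.155, -0.002], TCP at [265.532, 565.792, 214.583] pointing down, gripper open.
Joint ranges: [-2.63, 2.63], [-0.92, 2.1], [0.06, 2.66], [-1.3, 4.44], [0, 2.69], [-3.02, 3.02]. Speed limits (rad/s): [2.22, 2.22, 2.79, 3.14, 3.14, 3.14].

INTERFACE

Orientations are given as a unit quaternion [x, y, z, w].
In Python, from station import telemetry, eyes, manip gives the robot as it stands.
- The arm moves only by the tool play_rows, never from a script. Its argument "targets" is a list of rows, each a list of 3 entries, a list of its own where there are three numbers: the turn, a rotation vector about the tool's x, y, z in rad, then the shift along the tool's x, y, z in mm, then the finger opening in mm, from 0 to 91.9. A call has 1 to 20 rows; each row is the pose to reach, as a shift and turn from the pose commanded when the call began, along the tool's axes at that moment; what a row does not reach only later rows make up. A row lasts 1/10 s, in which the tool goes at most 50 mm and 8.59 degrees, less where a joint would pass 70% of its speed; a pose out of reach is approached as far as the arm can. A call with a gripper value outside its range is refused whole. The fingers move at their own pace and stop on an object; "grip_force" is the grip in N (left out, the last holds). Time passes only in rows, so rows that repeat a pose let the fingers close. It gives the time, the measured TCP pose, the force, the opening and the grip force at its end, in the units of the state.
- telemetry.get_obs(): the state, without advancing time (a new reading comes with each control period).
- eyes.grab_frame(name): name is "side" or "top" or "wrist"; returns a dict with "pixels" (384x512x3 uint8, blue, green, red), "fx", "fy", "cx", "cy" (pixels), "pose" (4x4, takes a point from camera to world coordinates). Camera axes: x right, y down, z forward; pixel columns grow to the right and rows downward; lengths in mm; the calibration is good to about 2 mm. A picture is of the moment at which its call begins. There is no depth.
- manip.close_job(): hands the job in; it is judged then, once.
The state is a dict: "time_s": time; "q": joint angles; "joint_velocities": joint speeds; "effort": joint torques, N m; "tcp_pos": TCP position; "orientation": TCP orientation; "wrist_force": force on the tool from outside, world axes, zero at the start; "torque": the same for the moment, N m; "finger_gap": opening from 0.0 (shut) to 1.0 (fully open); "grasp_force": force on a finger pad.
Only numpy, scipy, OpenCV 4.12 (cv2) and the standard library are available. Lean on these libraries where they do the work, as an engineer would, in place of code of your own. Each camera call takes 0.05 s, during which the arm holds its last target. There are 200 camera calls.

## Working session

There is one attempt and no reset: what is moved stays moved. The work goes in short steps, Python scripts to look and compute and a tool call to move; the robot and the scene stay as the last step left them, time stands still between calls to the robot, and variables do not carry over. Pictures are saved under pics/ and viewed, at most 10 in all, crops included, and the job is handed in when it is done.

Besides the shell and the picture viewer there is one more tool, called as name(argument=value, ...) on one line, values as JSON. play_rows: Moves the arm, as the interface text tells. Its arguments: {"type":"object","properties":{"targets":{"type":"array","items":{"type":"array"}},"grip_force":{"type":"number"}},"required":["targets"]}

```bash
mkdir -p pics; cat > h.py <<'E'
import numpy as np, cv2
from scipy.spatial.transform import Rotation as R
from station import telemetry, eyes, manip
def grab(n):
    f=eyes.grab_frame(n); f['pose']=np.array(f['pose']); return f
def ray(f,u,v,z):
    d=f['pose'][:3,:3]@np.array([(u-f['cx'])/f['fx'],(v-f['cy'])/f['fy'],1]); o=f['pose'][:3,3]
    return o+d*(z-o[2])/d[2]
def proj(f,p):
    c=f['pose'][:3,:3].T@(np.array(p)-f['pose'][:3,3]); return f['fx']*c[0]/c[2]+f['cx'],f['fy']*c[1]/c[2]+f['cy']
E
python3 - <<'E'
from h import *
a=[grab(n) for n in('top','side')]
for n,f in zip(('top','side'),a):
    np.savez('pics/'+n+'0.npz',**f); cv2.imwrite(f'pics/{n}0.png',cv2.resize(f['pixels'],(800,600),interpolation=2)); print(n,f['fx'],f['pose'].round(2))
print(telemetry.get_obs())
E
```

```text
top 357.76471779094044 [[ 3.00000e-02 -9.90000e-01  1.70000e-01  4.43380e+02]
 [-1.00000e+00 -3.00000e-02 -2.00000e-02 -5.32800e+01]
 [ 3.00000e-02 -1.70000e-01 -9.90000e-01  1.09398e+03]
 [ 0.00000e+00  0.00000e+00  0.00000e+00  1.00000e+00]]
side 416.21081069578884 [[ 9.0000e-01 -2.8000e-01  3.2000e-01  2.9545e+02]
 [-4.3000e-01 -5.8000e-01  7.0000e-01 -7.5556e+02]
 [-1.0000e-02 -7.7000e-01 -6.4000e-01  7.2022e+02]
 [ 0.0000e+00  0.0000e+00  0.0000e+00  1.0000e+00]]
{'time_s': 0.1, 'q': array([ 1.12957035e+00,  3.53581835e-01,  1.63403635e+00, -6.26070495e-06,
        1.15521204e+00, -2.41592855e-03]), 'joint_velocities': array([-0.00017113, -0.0015319 , -0.00173223,  0.00041102, -0.00052834,
       -0.00078771]), 'effort': array([-1.20175580e-03, -5.94905591e+01, -3.34931839e+01,  6.99136849e-02,
        1.82617415e-02, -5.05886362e-05]), 'tcp_pos': array([265.36272139, 565.38458804, 213.94694868]), 'orientation': array([ 2.17647672e-01,  9.76027207e-01, -6.04255357e-04, -1.33344019e-04]), 'wrist_force': array([-0.77591144, -0.06521474,  1.18883042]), 'torque': array([-0.00309938, -0.03249942,  0.07047212]), 'grasp_force': 0.0, 'finger_gap': 1.0010705237127844}
```

View pics/top0.png

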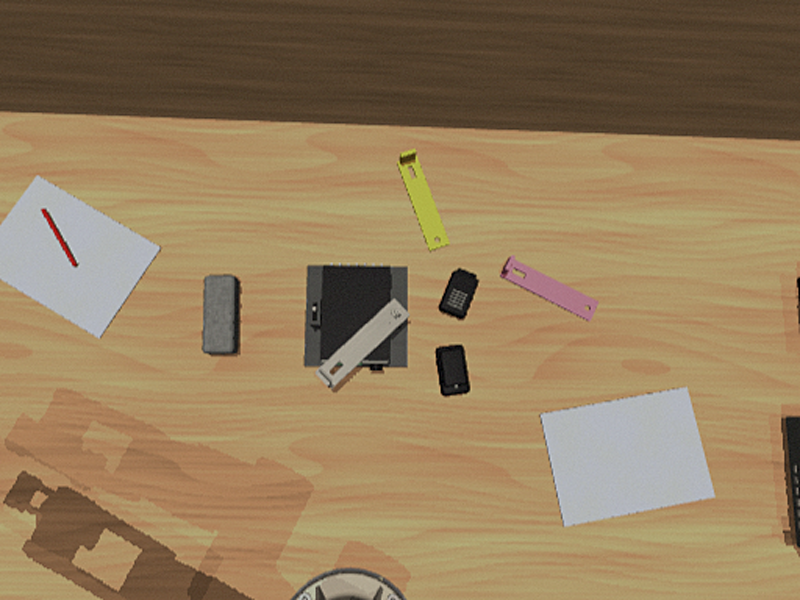

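View pics/side0.png

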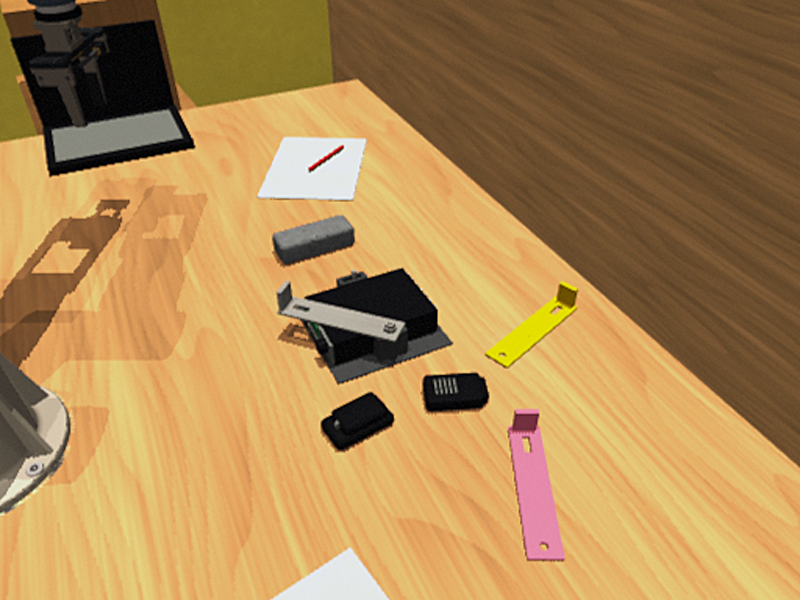

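Top view: the tray spans about (304–408, 265–367), the pivot nut is at (396,314), the strap tab at (327,378) and the far pillar at (315,313). The case, microphone and mouse are at (221,314), (458,293) and (452,369).

```bash
python3 - <<'E'
from h import *
f=dict(np.load('pics/top0.npz')); k=1.5625
im=f['pixels']; hsv=cv2.cvtColor(im,cv2.COLOR_BGR2HSV)
for n,(u,v),z in [('TL',(307,265),4),('TR',(408,266),4),('BL',(304,366),4),('BR',(407,367),4),('pivot',(396,314),68),('tab',(327,378),85),('slot',(337,368),54),('pil',(315,313),55),
  ('caseTR',(239,277),30),('caseBR',(239,353),30),('mouse',(452,369),30),('mic',(458,293),25)]:
    print(n,ray(f,u/k,v/k,z).round(1))
cv2.imwrite('pics/topc.png',cv2.resize(im[160:260,185:310],None,fx=6,fy=6,interpolation=cv2.INTER_CUBIC))
E
```

```text
TL [692.5 107.4   4. ]
TR [696.9 -93.6   4. ]
BL [492.8 102.6   4. ]
BR [496.2 -96.3   4. ]
pivot [590.2 -71.1  68. ]
tab [468.9  49.1  85. ]
slot [488.5  34.7  54. ]
pil [589.4  80.1  55. ]
caseTR [658.6 232.8  30. ]
caseBR [512.6 222.1  30. ]
mouse [ 493.4 -180.8   30. ]
mic [ 641.2 -191.6   25. ]
```

View pics/topc.png

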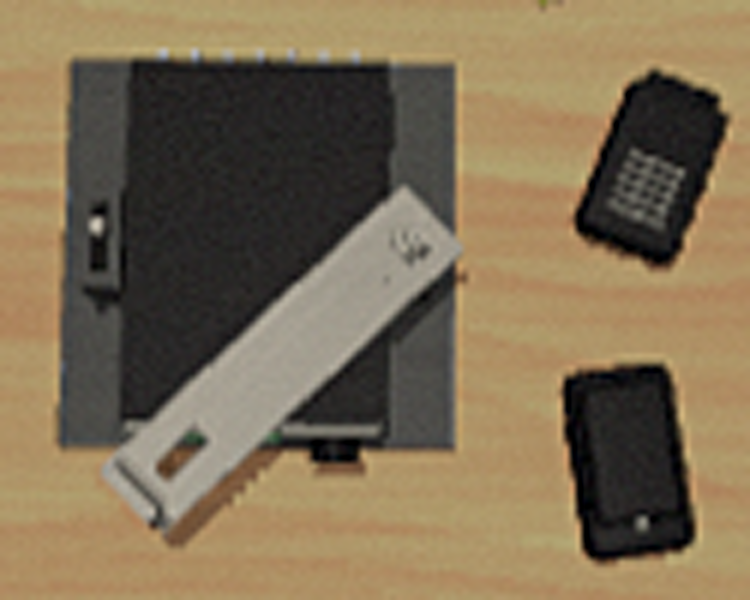

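The enlarged crop shows the stud as a white dot at crop (97,225), the slot centre at (182,452), the tab top at (138,497) and the pivot nut at (410,245).

```bash
cat >> h.py <<'E'
def rel(p,yd=None):
    """target TCP p (mm), optional tool-y heading (rad, tool down) -> shift/turn in tool axes"""
    o=telemetry.get_obs(); T=R.from_quat(o['orientation']); s=T.inv().apply(np.array(p)-o['tcp_pos']); t=np.zeros(3)
    if yd is not None:
        y=np.array([np.cos(yd),np.sin(yd),0]); z=np.array([0,0,-1.]); G=R.from_matrix(np.c_[np.cross(y,z),y,z]); t=(T.inv()*G).as_rotvec()
    print('turn',t.round(4),'shift',s.round(1))
E
python3 - <<'E'
from h import *
f=dict(np.load('pics/top0.npz'))
P={}
for n,(u,v),z in [('stud',(97,225),64),('tab',(138,497),90),('slot',(182,452),54),('piv',(410,245),68)]:
    P[n]=ray(f,185+u/6-.4,160+v/6-.4,z); print(n,P[n].round(1))
for n in('tab','slot'):
    d=(P[n]-P['piv'])[:2]; print(n,np.hypot(*d),np.degrees(np.arctan2(d[1],d[0])))
rel([469,52,215],np.radians(135.5))
E
```

```text
stud [597.5  81.9  64. ]
tab [467.3  53.1  90. ]
slot [490.1  36.9  54. ]
piv [591.7 -69.6  68. ]
tab 174.70771800378657 135.38608560378415
slot 147.17266114425874 133.6440744214124
turn [-1.1000e-03 -8.0000e-04 -1.2329e+00] shift [-402.5 -378.2   -0.6]
```

play_rows(targets=[[[0,0,-0.12],[-35,-33,0],60],[[0,0,-0.24],[-70,-66,0],60],[[0,0,-0.36],[-105,-99,0],60],[[0,0,-0.48],[-140,-132,0],60],[[0,0,-0.6],[-175,-165,0],60],[[0,0,-0.72],[-210,-198,0],60],[[0,0,-0.84],[-245,-231,0],60],[[0,0,-0.96],[-280,-264,0],60],[[0,0,-1.08],[-315,-297,0],60],[[0,0,-1.2],[-350,-330,0],60],[[0,0,-1.233],[-385,-362,0],60],[[0,0,-1.233],[-402,-378,0],60],[[0,0,-1.233],[-402,-378,0],60],[[0,0,-1.233],[-402,-378,0],60]])

```text
time_s: 1.5
tcp_pos: [468.5, 52.7, 214.3]
orientation: [-0.386, 0.923, 0.0, -0.0]
wrist_force: [0.1, 0.2, 0.7]
finger_gap: 0.652
grasp_force: 0.0
```

```bash
python3 - <<'E'
from h import *
f=grab('wrist'); np.savez('pics/w1.npz',**f); cv2.imwrite('pics/w1.png',cv2.resize(f['pixels'],(800,600),interpolation=2)); print(f['pose'].round(2),f['fx']); o=telemetry.get_obs(); print(o['tcp_pos'],o['time_s'],o['wrist_force'])
for p in([597.5,82,64],[467,53,90],[595,-70,70]): print(np.array(proj(f,p))*1.5625)
E
```

```text
[[-7.1000e-01  6.7000e-01  2.1000e-01  4.0925e+02]
 [ 7.0000e-01  6.8000e-01  2.1000e-01 -5.2300e+00]
 [ 0.0000e+00  2.9000e-01 -9.6000e-01  3.8442e+02]
 [ 0.0000e+00  0.0000e+00  0.0000e+00  1.0000e+00]] 327.91571386453325
[468.36530791  53.3362226  214.35078144] 1.55 [ 0.15552485 -0.14557728 -0.08552464]
[298.55194058 432.50884464]
[400.7494567  289.67226756]
[121.01518859 284.8613151 ]
```

View pics/w1.png

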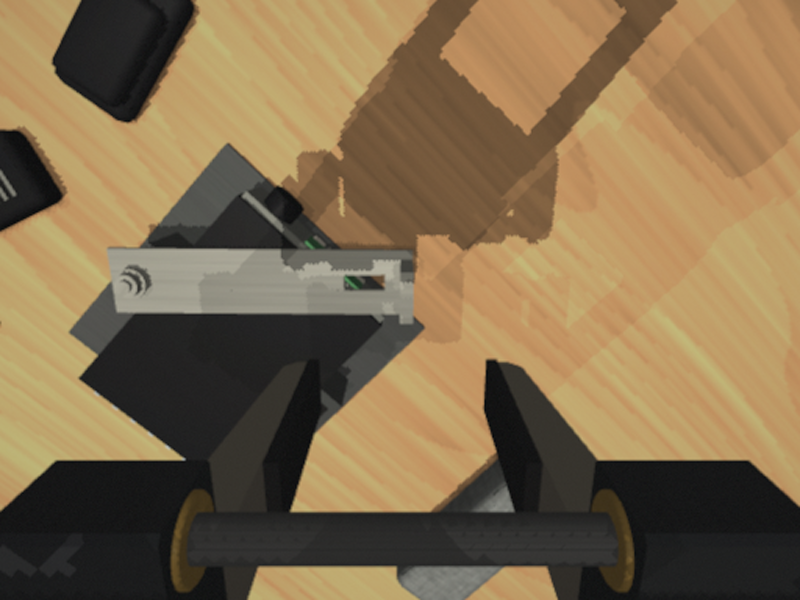

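The wrist view shows the strap horizontal, with its free end at x≈414, its centre line at row ≈283, the pivot nut at (134,281) and the tab top at about (407,288). A finger hides the stud.

```bash
python3 - <<'E'
from h import *
f=dict(np.load('pics/w1.npz'));k=1.5625
for n,u,v,z in[('tab',407,288,90),('end',414,283,54),('piv',134,281,70),('stripL1',150,248,54),('L2',150,313,54),('R1',330,249,54),('R2',330,314,54),('slotL',344,283,54),('slotR',384,283,54)]: print(n,ray(f,u/k,v/k,z).round(1))
c=ray(f,340/k,281.5/k,54)-ray(f,150/k,280.5/k,54); print(np.degrees(np.arctan2(c[1],c[0])))
E
```

```text
tab [463.6  54.9  90. ]
end [464.5  63.   54. ]
piv [587.1 -65.7  70. ]
stripL1 [570.7 -74.9  54. ]
L2 [606.6 -47.7  54. ]
R1 [487.6   8.   54. ]
R2 [520.3  38.6  54. ]
slotL [497.7  30.3  54. ]
slotR [478.8  49.   54. ]
135.05516219242165
```

```bash
python3 - <<'E'
from h import *
rel([467,56,66],np.radians(135.2))
E
```

```text
turn [ 0.0008 -0.0003  0.0047] shift [ -1.    2.7 148.4]
```

play_rows(targets=[[[0,0,0],[-1,3,40],50],[[0,0,0],[-1,3,80],50],[[0,0,0],[-1,3,110],50],[[0,0,0],[-1,3,130],50],[[0,0,0],[-1,3,142],50],[[0,0,0],[-1,3,148],50],[[0,0,0],[-1,3,148],50],[[0,0,0],[-1,3,148],50]], grip_force=8)

```text
time_s: 2.35
tcp_pos: [468.0, 56.0, 67.4]
orientation: [-0.387, 0.922, -0.0, 0.001]
wrist_force: [0.8, 0.0, -0.3]
finger_gap: 0.541
grasp_force: 0.0
```

```bash
python3 - <<'E'
from h import *
f=grab('wrist'); np.savez('pics/w2.npz',**f); cv2.imwrite('pics/w2.png',cv2.resize(f['pixels'],(800,600),interpolation=2)); o=telemetry.get_obs(); print(o['tcp_pos'],o['wrist_force'])
for p in([597.5,82,64],[467,56,90],[596,-70,70]): print(np.array(proj(f,p))*1.5625)
E
```

```text
[468.14864085  55.86619946  67.50735589] [0.53934279 0.01031208 0.04188822]
[226.97573812 608.90064547]
[398.71667756 412.62019095]
[-101.98793345  386.06018694]
```

View pics/w2.png

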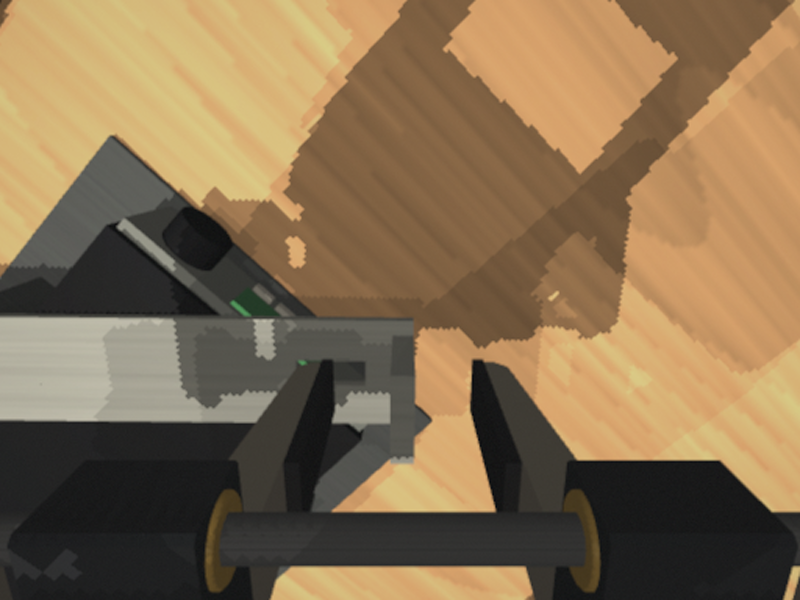

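The tab (columns 390–414) lies midway between the fingertips (333 and 472), and its top centre at row ≈413 is where I predicted. I'm closing the gripper now.

play_rows(targets=[[[0,0,0],[0,0,0],30],[[0,0,0],[0,0,0],15],[[0,0,0],[0,0,0],4],[[0,0,0],[0,0,0],4],[[0,0,0],[0,0,0],4],[[0,0,0],[0,0,0],4],[[0,0,0],[0,0,0],4]], grip_force=10)

```text
time_s: 3.1
tcp_pos: [467.3, 55.5, 66.6]
orientation: [-0.387, 0.922, -0.0, -0.0]
wrist_force: [-0.9, -0.8, 2.3]
finger_gap: 0.084
grasp_force: 10.0
```

```bash
cat > plan.py <<'E'
# rows in the present tool frame: lift about heel by th, swing by phi about the pivot, done with scipy rotations
from h import *
PIV=np.array([596.,-70.,50.])
def plan(steps,head):
    """steps: (phi deg ccw, lift deg from present); head: strap heading deg now"""
    o=telemetry.get_obs(); T=R.from_quat(o['orientation']); p=o['tcp_pos']
    y=np.array([np.cos(np.radians(head)),np.sin(np.radians(head)),0]); xs=np.array([y[1],-y[0],0])
    heel=PIV-16*y
    for phi,th in steps:
        L=R.from_rotvec(xs*np.radians(th)); S=R.from_rotvec([0,0,np.radians(phi)])
        q=S.apply(heel+L.apply(p-heel)-PIV)+PIV
        print([ (T.inv()*(S*L)*T).as_rotvec().round(3).tolist(), T.inv().apply(q-p).round(1).tolist()])
E
python3 - <<'E'
from plan import *
o=telemetry.get_obs(); print(o)
h=np.degrees(np.arctan2(*(o['tcp_pos']-PIV)[[1,0]])); print(h,np.linalg.norm((o['tcp_pos']-PIV)[:2]))
plan([(0,1.5),(0,3),(0,4.5),(0,6)],h)
E
```

```text
{'time_s': 3.1, 'q': array([ 1.15138784e-01,  3.27355041e-01,  2.07937337e+00, -2.02207138e-04,
        7.35178735e-01, -2.24960100e+00]), 'joint_velocities': array([ 0.00140174,  0.00076873,  0.00053483, -0.00099955,  0.0009337 ,
       -0.00098358]), 'effort': array([  0.73728204, -45.96057415, -22.55711496,   0.19616224,
        -0.21088803,  -0.09917291]), 'tcp_pos': array([467.29022107,  55.50318051,  66.57831049]), 'orientation': array([-3.86696501e-01,  9.22207019e-01, -2.13933947e-05, -1.69896276e-04]), 'wrist_force': array([-0.92839045, -0.83879595,  2.28437186]), 'torque': array([-0.15173912,  0.16984015, -0.15601677]), 'grasp_force': 9.99547764658928, 'finger_gap': 0.08392502576752597}
135.72268075293903 179.77000726354674
[[-0.026, 0.0, -0.0], [-0.0, -0.5, -5.1]]
[[-0.052, 0.0, -0.0], [-0.0, -1.1, -10.2]]
[[-0.079, 0.0, -0.0], [-0.0, -1.9, -15.3]]
[[-0.105, 0.0, -0.0], [-0.0, -2.8, -20.4]]
```

play_rows(targets=[[[0,0,0],[0,0,0],4],[[0,0,0],[0,0,0],4],[[-0.026,0,0],[0,-0.5,-5.1],4],[[-0.052,0,0],[0,-1.1,-10.2],4],[[-0.079,0,0],[0,-1.9,-15.3],4],[[-0.105,0,0],[0,-2.8,-20.4],4],[[-0.105,0,0],[0,-2.8,-20.4],4],[[-0.105,0,0],[0,-2.8,-20.4],4]], grip_force=30)

```text
time_s: 3.9
tcp_pos: [469.5, 53.5, 86.7]
orientation: [-0.386, 0.921, 0.048, -0.02]
wrist_force: [0.2, -0.3, -1.5]
finger_gap: 0.089
grasp_force: 30.0
```

```bash
python3 - <<'E'
from plan import *
o=telemetry.get_obs(); print(o['wrist_force'],o['torque'],o['tcp_pos'])
h=135.5
plan([(-f*4,0) for f in range(1,11)],h)
E
```

```text
[ 0.23334167 -0.26429455 -1.53549613] [-0.12447308 -0.15149803 -0.00020256] [469.4714791   53.51475735  86.65190991]
[[-0.0, -0.007, 0.069], [-12.3, -0.4, -0.0]]
[[-0.0, -0.015, 0.139], [-24.6, -1.6, -0.2]]
[[-0.0, -0.022, 0.208], [-36.8, -3.7, -0.4]]
[[-0.0, -0.029, 0.278], [-48.8, -6.6, -0.7]]
[[-0.0, -0.036, 0.347], [-60.5, -10.4, -1.1]]
[[-0.0, -0.044, 0.417], [-72.0, -15.0, -1.6]]
[[-0.0, -0.051, 0.486], [-83.1, -20.3, -2.1]]
[[-0.0, -0.058, 0.555], [-93.8, -26.4, -2.8]]
[[-0.0, -0.065, 0.625], [-104.1, -33.2, -3.5]]
[[-0.0, -0.073, 0.694], [-113.8, -40.7, -4.3]]
```

play_rows(targets=[[[0,-0.007,0.069],[-12.3,-0.4,0],4],[[0,-0.015,0.139],[-24.6,-1.6,-0.2],4],[[0,-0.022,0.208],[-36.8,-3.7,-0.4],4],[[0,-0.029,0.278],[-48.8,-6.6,-0.7],4],[[0,-0.036,0.347],[-60.5,-10.4,-1.1],4],[[0,-0.044,0.417],[-72,-15,-1.6],4],[[0,-0.051,0.486],[-83.1,-20.3,-2.1],4],[[0,-0.051,0.486],[-83.1,-20.3,-2.1],4],[[0,-0.051,0.486],[-83.1,-20.3,-2.1],4]])

```text
time_s: 4.8
tcp_pos: [541.4, 98.6, 86.5]
orientation: [-0.153, 0.987, 0.052, -0.009]
wrist_force: [-0.3, -0.6, -1.4]
finger_gap: 0.084
grasp_force: 30.0
```

```bash
python3 - <<'E'
from plan import *
f=grab('wrist'); np.savez('pics/w3.npz',**f); a=cv2.resize(f['pixels'],(800,600),interpolation=2)
o=telemetry.get_obs(); print(o['wrist_force'],o['torque'],o['tcp_pos'])
t=grab('top'); np.savez('pics/t3.npz',**t); a[:240,:320]=cv2.resize(t['pixels'][165:225,190:270],(320,240),interpolation=2)
s=grab('side');np.savez('pics/s3.npz',**s); u,v=map(int,proj(s,[597,82,60]));print(u,v); a[:240,480:]=cv2.resize(s['pixels'][v-30:v+30,u-40:u+40],(320,240),interpolation=2)
cv2.imwrite('pics/w3.png',a)
for p in([597.5,82,64],): print(np.array(proj(f,p))*1.5625)
E
```

```text
[ 0.78294581  0.11878586 -1.51265867] [ 0.03494985 -0.12810094  0.12165761] [541.40796038  98.58406148  86.59201329]
225 173
[315.86778405 468.79645321]
```

View pics/w3.png

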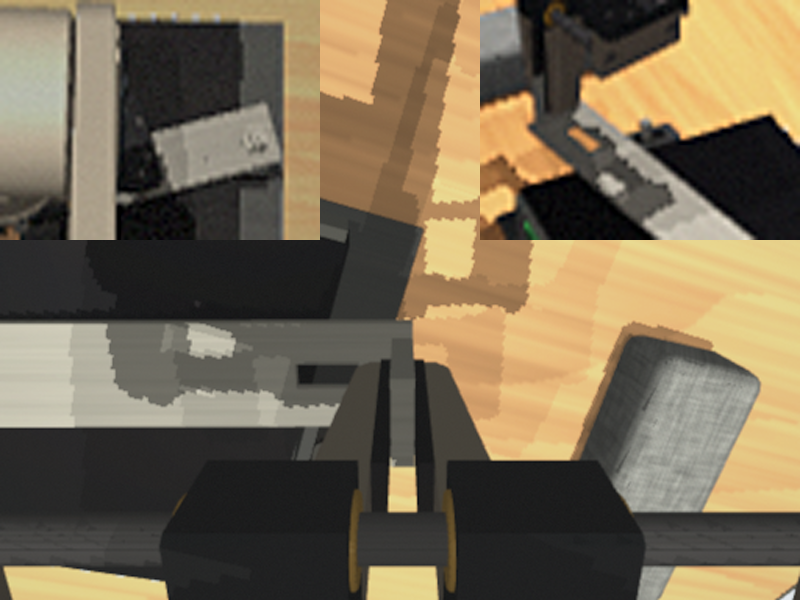

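The wrist inset shows the strap held and lifted at about 107° heading. In the side inset the stud is visible behind the strap at about (650,125). I'll enlarge that part.

```bash
python3 - <<'E'
from h import *
s=dict(np.load('pics/s3.npz')); s0=dict(np.load('pics/side0.npz')); t=dict(np.load('pics/top0.npz'))
c=lambda f,u,v:cv2.resize(f['pixels'][v-16:v+16,u-16:u+16],(384,384),interpolation=cv2.INTER_CUBIC)
cv2.imwrite('pics/z.png',np.hstack([c(s,228,174),c(t,202,200)]))
for p in([597.5,82,64],[597.5,82,50],[593,81,50]): print(np.round(proj(s,p),1),np.round(proj(t,p),1))
E
```

```text
[225.5 172.6] [200.7 197.1]
[225.8 176.8] [201.3 197.8]
[224.3 177.4] [201.6 199.3]
```

View pics/z.png

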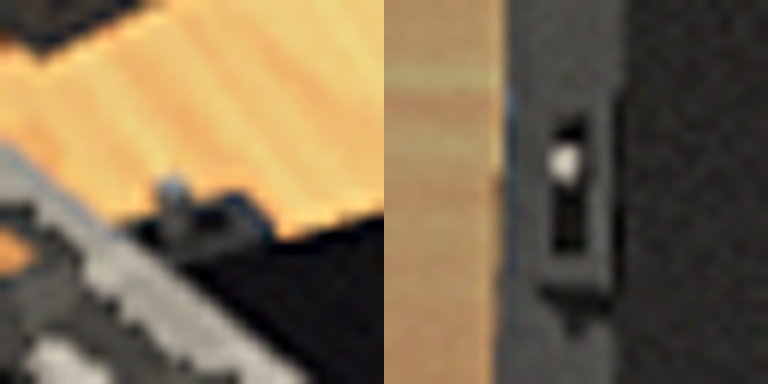

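Stud in the side view sits at crop (172,185), about (226,173) in pixels, within 1 px of the top-view estimate. So the stud is at about (597.5, 82), roughly 4 mm to +x of the pillar middle.

```bash
python3 - <<'E'
from plan import *
o=telemetry.get_obs(); T=R.from_quat(o['orientation']).as_matrix(); print('y head',np.degrees(np.arctan2(T[1,1],T[0,1])),np.degrees(np.arcsin(T[2,1])))
print(PIV+R.from_rotvec([0,0,np.radians(-18.5)]).apply(o['tcp_pos']-PIV))
plan([(-4,0),(-8,0),(-12,0),(-16,0),(-18.5,0)],107.8)
E
```

```text
y head 107.5754616800243 6.014387379479366
[597.8840806  107.1276947   86.80872837]
[[-0.0, -0.007, 0.069], [-12.4, -0.4, -0.0]]
[[-0.0, -0.015, 0.139], [-24.7, -1.6, -0.2]]
[[-0.0, -0.022, 0.208], [-36.8, -3.6, -0.4]]
[[-0.0, -0.029, 0.278], [-48.9, -6.6, -0.7]]
[[-0.0, -0.034, 0.321], [-56.3, -8.8, -1.0]]
```

play_rows(targets=[[[0,-0.007,0.069],[-12.4,-0.4,0],4],[[0,-0.015,0.139],[-24.7,-1.6,-0.2],4],[[0,-0.022,0.208],[-36.8,-3.6,-0.4],4],[[0,-0.029,0.278],[-48.9,-6.6,-0.7],4],[[0,-0.034,0.321],[-56.3,-8.8,-1],4],[[0,-0.034,0.321],[-56.3,-8.8,-1],4],[[0,-0.034,0.321],[-56.3,-8.8,-1],4]])

```text
time_s: 5.65
tcp_pos: [597.9, 106.9, 86.8]
orientation: [0.008, 0.999, 0.052, 0.0]
wrist_force: [0.5, -1.5, -2.6]
finger_gap: 0.086
grasp_force: 30.0
```

```bash
python3 - <<'E'
from plan import *
f=grab('wrist'); s=grab('side'); np.savez('pics/w4.npz',**f); np.savez('pics/s4.npz',**s)
u,v=map(int,proj(s,[597,82,64])); a=f['pixels'][180:320,150:300]
cv2.imwrite('pics/z4.png',np.hstack([cv2.resize(a,(400,373),interpolation=2),cv2.resize(s['pixels'][v-20:v+20,u-21:u+22],(400,373),interpolation=2)]))
o=telemetry.get_obs(); print(o['wrist_force'],o['torque'],o['tcp_pos'],np.round(proj(f,[597.5,82,64]),1),u,v)
T=R.from_quat(o['orientation']).as_matrix(); print('y head',np.degrees(np.arctan2(T[1,1],T[0,1])),np.degrees(np.arcsin(T[2,1])))
plan([(0,-1),(0,-2),(0,-3),(0,-4),(0,-5),(0,-6)],89.4)
E
```

```text
[-0.10423998 -0.48506654 -2.14253624] [ 0.00795162 -0.04038793  0.02116354] [597.8903357  106.99389729  86.87432577] [211.5 233.4] 225 172
y head 89.08591139706134 6.000825942273009
[[0.017, -0.0, -0.0], [0.0, 0.3, 3.4]]
[[0.035, -0.0, -0.0], [0.0, 0.5, 6.8]]
[[0.052, -0.0, -0.0], [0.0, 0.6, 10.3]]
[[0.07, -0.0, -0.0], [0.0, 0.7, 13.7]]
[[0.087, -0.0, -0.0], [0.0, 0.7, 17.1]]
[[0.105, -0.001, -0.0], [0.0, 0.7, 20.6]]
```

View pics/z4.png

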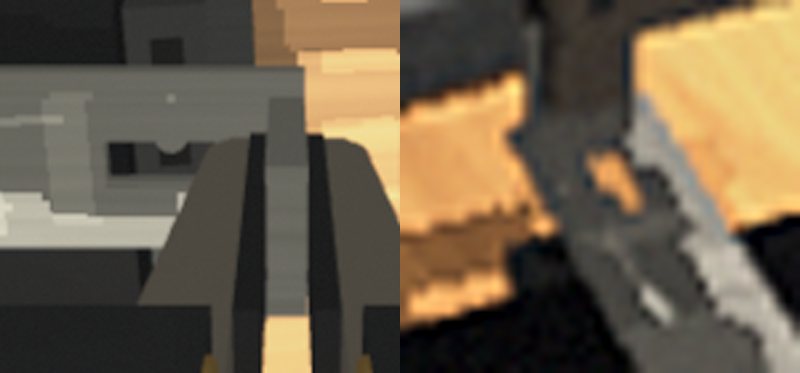

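The wrist crop shows the stud through the slot. The slot spans rows 142–175, the stud's circle is at column 172 with its lower edge at row 154, so it lies toward the slot's upper edge. I'll work out the offset by casting rays.

```bash
python3 - <<'E'
from h import *
f=dict(np.load('pics/w4.npz')); g=lambda x,y,z:ray(f,150+x/2.6667-.3,180+y/2.6667-.3,z).round(1)
zs=50+17.5+4
print('slot edges',g(172,142,zs),g(172,175,zs),'left end',g(108,158,zs-1)); print('stud low edge',g(172,154,64),'strap edges',g(60,66,zs-4),g(60,249,zs-4), f['pose'][:3,3].round(1))
E
```

```text
slot edges [594.   84.   71.5] [602.2  83.6  71.5] left end [597.5  69.4  70.5]
stud low edge [600.3  83.5  64. ] strap edges [575.9  60.2  67.5] [621.6  56.1  67.5] [513.5  91.9 256. ]
```

play_rows(targets=[[[0,0.001,-0.01],[1.7,0,0],4],[[0,0.002,-0.019],[3.4,0,0],4],[[0,0.002,-0.019],[3.4,0,0],4],[[0.009,0.002,-0.019],[3.4,0.2,1.7],4],[[0.017,0.002,-0.019],[3.4,0.3,3.4],4],[[0.026,0.002,-0.019],[3.4,0.4,5.1],4],[[0.032,0.002,-0.019],[3.4,0.5,6.2],4],[[0.032,0.002,-0.019],[3.4,0.5,6.2],4]])

```text
time_s: 6.55
tcp_pos: [595.1, 108.6, 80.7]
orientation: [-0.001, 0.999, 0.036, -0.0]
wrist_force: [-0.2, 0.1, -2.6]
finger_gap: 0.081
grasp_force: 30.0
```

```bash
python3 - <<'E'
from plan import *
o=telemetry.get_obs(); print(o['wrist_force'],o['torque'],o['tcp_pos'],o['finger_gap'])
plan([(0,-1),(0,-2),(0,-3),(0,-4),(0,-4.2)],90.5)
E
```

```text
[-0.23032999  0.07072319 -2.64416367] [ 0.01312341  0.02198379 -0.04373169] [595.09280451 108.5683931   80.67596828] 0.08055569898508302
[[0.017, -0.0, 0.0], [0.0, 0.3, 3.4]]
[[0.035, -0.0, 0.0], [0.0, 0.5, 6.9]]
[[0.052, -0.0, 0.0], [0.0, 0.6, 10.3]]
[[0.07, -0.0, 0.0], [0.0, 0.7, 13.7]]
[[0.073, -0.0, 0.0], [0.0, 0.7, 14.4]]
```

play_rows(targets=[[[0.009,0,0],[0,0.2,1.7],4],[[0.017,0,0],[0,0.3,3.4],4],[[0.026,0,0],[0,0.4,5.1],4],[[0.035,0,0],[0,0.5,6.9],4],[[0.035,0,0],[0,0.5,6.9],4]])

```text
time_s: 7.05
tcp_pos: [595.0, 109.5, 73.8]
orientation: [-0.001, 1.0, 0.019, -0.0]
wrist_force: [0.3, -0.3, -2.1]
finger_gap: 0.085
grasp_force: 30.0
```

play_rows(targets=[[[0.009,0,0],[0,0.1,1.7],4],[[0.017,0,0],[0,0.2,3.4],4],[[0.026,0,0],[0,0.2,5.1],4],[[0.035,0,0],[0,0.2,6.5],4],[[0.037,0,0],[0,0.2,7],4],[[0.037,0,0],[0,0.2,7],4]])

```text
time_s: 7.65
tcp_pos: [595.1, 109.9, 66.9]
orientation: [-0.001, 1.0, 0.0, -0.0]
wrist_force: [-0.4, 0.6, -0.9]
finger_gap: 0.085
grasp_force: 30.0
```

play_rows(targets=[[[0,0,0],[0,0,0],14],[[0,0,0],[0,0,0],24],[[0,0,0],[0,0,0],30],[[0,0,0],[0,0,0],30],[[0,0,0],[0,0,-10],30],[[0,0,0],[0,0,-40],30],[[0,0,0],[0,0,-80],30],[[0,0,0],[0,0,-120],30],[[0,0,0],[40,0,-120],30],[[0,0,0],[80,0,-120],30],[[0,0,0],[80,0,-120],30],[[0,0,0],[80,0,-120],30]])

```text
time_s: 8.85
tcp_pos: [515.3, 109.6, 188.2]
orientation: [-0.001, 1.0, 0.001, 0.001]
wrist_force: [0.9, 0.0, 0.6]
finger_gap: 0.327
grasp_force: 0.0
```

```bash
python3 - <<'E'
from h import *
f=grab('wrist'); s=grab('side'); np.savez('pics/w5.npz',**f)
u,v=map(int,proj(s,[597,20,64]))
cv2.imwrite('pics/z5.png',np.hstack([cv2.resize(f['pixels'],(400,300)),cv2.resize(s['pixels'][v-30:v+30,u-40:u+40],(400,300),interpolation=2)]))
print(telemetry.get_obs()['wrist_force'])
E
```

```text
[ 0.09601534  0.54644679 -0.48102237]
```

View pics/z5.png

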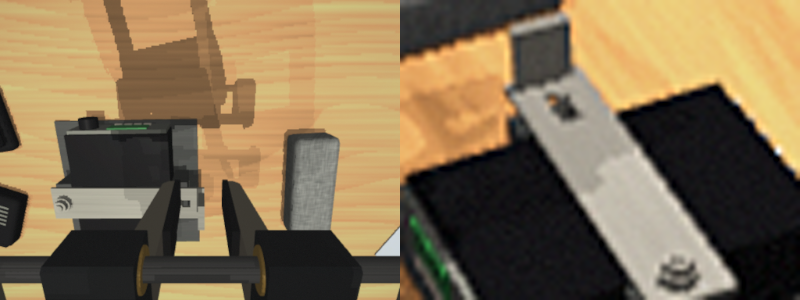

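The strap lies flat across the radio with the stud visible in the slot (side crop ~(565,105)), and the gripper is clear.

```bash
python3 -c "
from station import manip
print(manip.close_job())"
```

```text
the job is handed in; nothing more can be done
None
```

The strap is back across the radio, lying flat with the free bolt through its slot, and the gripper let go and moved clear; I handed the job in at about 9 s, and the hand-in reported no verdict.

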